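Hold a microtube block against the stop of a sprung reader nest

ROBOT

A 6-joint arm with a two-finger parallel gripper is mounted at the origin on a cart in front of the work surface, level with it; the furniture and walls round the work are solid. World frame = base frame: x ahead of the robot, y to its left, z up, the work surface at z = 0. Lengths are in m, angles in rad, forces in N, time in s.
With the tool pointing down it reaches from about 0.375 to 0.975 m from the base axis. Payload 3.8 kg.
Tool frame: the origin (TCP) lies at the very end of the fingers, on their centre line; the grasp point (between the pads) lies 19 mm behind it; z points along the fingers, y is the line along which they close (so a half turn about z gives the same grasp; the last joint's range is limited). The gripper opens to 85 mm and grips with 20 to 120 N. Pads are 22 mm wide; open, the fingers measure 114 mm over their backs; the gripper's body (76 mm by 85 mm) begins 54 mm behind the grasp point. The pads swing forward as they close: fully open they stand 13 mm farther back than shut.
Start: joints at [1.143, 0.264, 1.604, -0, 1.274, -0.037], TCP at [0.257, 0.624, 0.231] pointing down, gripper open.
Joint ranges: [-2.63, 2.63], [-0.94, 2.18], [0.31, 2.57], [-1.31, 4.45], [0, 2.66], [-2.55, 2.55]. Speed limits (rad/s): [2.57, 2.57, 3.14, 3.14, 3.14, 3.14].

INTERFACE

Orientations are given as a unit quaternion [x, y, z, w].
In Python, from station import env gives the robot as it stands.
- The arm moves only by the tool apply_moves, never from a script. Its argument "moves" is a list that holds one entry, the list of rows, each a list of 5 numbers: the finger opening in mm, from 0 to 85.4, then the shift along the tool's x, y, z in mm, then the turn about the tool's z in degrees. A call has exactly 8 rows; each row is the pose to reach, as a shift and turn from the pose commanded when the call began, along the tool's axes at that moment; what a row does not reach only later rows make up. A row lasts 1/10 s, in which the tool goes at most 50 mm and 8.59 degrees, less where a joint would pass 70% of its speed; a pose out of reach is approached as far as the arm can. A call with a gripper value outside its range is refused whole. The fingers move at their own pace and stop on an object; "force" is the grip in N (left out, the last holds). Time passes only in rows, so rows that repeat a pose let the fingers close, or fill a call up. It gives the time, the measured TCP pose, the force and the opening at its end, in the units of the state.
- env.get_obs(): the state, without advancing time (a new reading comes with each control period).
- env.grab_frame(name): name is "side" or "top" or "wrist"; returns (picture, depth): 480x640x3 uint8, blue, green, red; 480x640 float32, m along the optical axis (not along the pixel's ray), 0 where there is no reading.
- env.camera_params(name): a dict with "camera_matrix" (3x3 intrinsics, pixels), "k1" (the pictures are not rectified: a ray, as slopes to the right and down, at radius r is drawn at 1 + k1 r^2 times it, then the intrinsics apply), "view" (4x4, takes a point from world to camera coordinates). Camera axes: x right, y down, z forward; pixel columns grow to the right and rows downward; lengths in m; the calibration is good to about 2 mm. A picture is of the moment at which its call begins: read the wrist's pose just before it. camera_params takes no time and is no camera call; for the wrist camera it gives the pose at the moment of the call.
- env.finish_job(): hands the job in, once; it reports no verdict.
The state is a dict: "t": time; "joints": joint angles; "joint_velocities": joint speeds; "effort": joint torques, N m; "ee_pos": TCP position; "tcp_rot": TCP orientation; "force": force on the tool from outside, world axes, zero at the start; "torque": the same for the moment, N m; "gripper_width": opening from 0.0 (shut) to 1.0 (fully open).
Only numpy, scipy, OpenCV 4.12 (cv2) and the standard library are available. Lean on these libraries where they do the work, as an engineer would, in place of code of your own. Each camera call takes 0.05 s, during which the arm holds its last target. There are 200 camera calls.

TASK

Take the green microtube block that lies on the near bench beside the reader nest (not the one far behind the pipettes) and lay it in the lane of the nest, lengthwise and square, with one end facing the sprung plunger. Then slide it gently on against the plunger until that end bears firmly and squarely on the two stop posts, wherever they are set, and finish while still holding it pressed there, since the spring would push it back; leave the tip box, the beaker and the brown bottle near it where they stand.

Things in the scene. Friction and masses are not known exactly. Their poses are not given: they have to be found in the camera images.
- tube_block: Green microtube block with capped tubes in its top: loose, solid, 52 mm in its x, 116 mm in its long y, 26 mm high (32 mm over the caps), 120 g give or take 30 %. Origin at the centre of its underside, z up. It starts flat on the bench, left or right of the nest; either end may lead. Grasp it across its 52 mm width.
- block_center (a point): The centre of the green block's solid body, 13 mm above its underside. If pressed down on the nest's plate the block drags by friction, which feels like a stop; it may slide lightly or be carried a few mm above the plate.
- nest: Reader nest fixed to the bench: aluminium plate 260 (its x) by 110 mm, top 12 mm above the bench, with a dark window and two engraved lane lines (62 mm apart, along x, about y = 0). Origin: centre of the plate's underside. At its +x end a bracket up to 46 mm high carries the plunger; short of the plunger the plate is clear. The block is pushed along +x, roughly away from the robot.
- plunger_nose (a point): Tip of the plunger, a round-nosed steel pin 10 mm across lying along the nest's x axis, 26 mm above the bench (14 mm above the plate); free, it is 20 mm to the +x side of the nest's origin. It moves with the pin.
- plunger (a joint): How far the plunger is pushed in, in m: 0 free, growing along the nest's +x; it could go to 0.035, but the block meets the stop first, at 0.012 to 0.024. The spring pushes back with 3 N at 0 and 0.25 N more for each mm.
- stop: Stop yoke, fixed on the nest: two dark steel posts, 12 mm wide, 24 mm high over the plate, 36 mm apart, one each side of the plunger. Set differently each time, 32 to 44 mm to the +x side of the nest's origin. Origin on the plate's top, midway between the posts, in the plane of their faces (the hard stop), which look along the nest's -x; axes as the nest's.
- tip_box: Bystander: blue pipette-tip box with a clear lid, 76 x 118 x 73 mm; origin at the centre of its underside.
- beaker: Bystander: glass beaker, 53 mm across, 67 mm high; origin at the centre of its underside.
- brown_bottle: Bystander: brown reagent bottle with a screw cap, 45 mm across, 78 mm high; origin at the centre of its underside.
Mind the look-alikes: they are no part of the job. Of the things that look like the tube_block, take the one that is nearest to the robot's base at the start.

How it is judged:
By the outcome, as a careful person would: the job done as asked, in the order asked, and still so for the second after the job is handed in, while the arm keeps its last pose, push and grip.
It also fails if it takes over 64 s, if anything falls off the work surface, if the arm or the gripper's body presses on something with over 40 N, if the wrist force passes 120 N, or if a joint passes its speed limit or range.

## Working session

There is one attempt and no reset: what is moved stays moved. The work goes in short steps, Python scripts to look and compute and a tool call to move; the robot and the scene stay as the last step left them, time stands still between calls to the robot, and variables do not carry over. Pictures are saved under pics/ and viewed, on a budget of 10 in all, crops included, one or two more only if the job needs it, and the job is handed in when it is done.

Besides the shell and the picture viewer there is one more tool, called as name(argument=value, ...), one argument or row to a line, values as JSON. apply_moves: Moves the arm, as the interface text tells. Its arguments: {"type":"object","properties":{"moves":{"type":"array"},"force":{"type":"number"}},"required":["moves"]}

```bash
mkdir -p pics; ls
cat > h.py <<'E'
import numpy as np, cv2
from station import env
def ray(name_or_p,u,v):
    p=name_or_p if isinstance(name_or_p,dict) else env.camera_params(name_or_p)
    K=np.array(p["camera_matrix"]);V=np.array(p["view"])
    uv=np.array(np.broadcast_arrays(np.asarray(u,float),np.asarray(v,float))).reshape(2,-1).T
    s=cv2.undistortPoints(uv.reshape(-1,1,2),K,np.array([p["k1"],0,0,0.]))[:,0]
    d=np.c_[s,np.ones(len(s))]@V[:3,:3]
    return -V[:3,:3].T@V[:3,3], d   # d has unit depth
def plane(p,u,v,z):
    o,d=ray(p,u,v); return o+d*((z-o[2])/d[:,2])[:,None]
def cloud(p,depth):
    v,u=np.mgrid[:480,:640]; o,d=ray(p,u.ravel(),v.ravel())
    return (o+d*depth.reshape(-1,1)).reshape(480,640,3)
E
python3 - <<'E'
from h import *
for n in ("side","top"):
    p=env.camera_params(n); im,d=env.grab_frame(n); cv2.imwrite(f"pics/{n}0.png",im); np.savez(f"{n}0.npz",im=im,d=d,p=p)
    print(n,-np.array(p["view"])[:3,:3].T@np.array(p["view"])[:3,3],p["k1"],(d>0).mean())
    hsv=cv2.cvtColor(im,cv2.COLOR_BGR2HSV); m=cv2.inRange(hsv,(40,80,40),(85,255,255))
    k,l,s,c=cv2.connectedComponentsWithStats(m); P=cloud(p,d)
    for i in range(1,k):
        if s[i,4]>150: q=P[(l==i)&(d>0)]; print(s[i],c[i],np.median(q,0),q.min(0),q.max(0))
print(env.get_obs())
E
```

```text
pics
side [1.3333155  0.11937211 1.09930379] -0.1110820928248543 0.996103515625
top [ 0.33676021 -0.08699105  1.020823  ] -0.10136947651793882 0.9961360677083333
[ 321  199   64   51 1067] [352.02811621 224.94001874] [ 0.57120323 -0.14264726  0.02463271] [ 0.52510068 -0.21133674 -0.00444962] [ 0.63115728 -0.08155217  0.03135899]
[ 449  263   64   57 1128] [480.0035461  292.14539007] [ 0.43497168 -0.39854404  0.02439757] [ 0.3825567  -0.46833752 -0.00573622] [ 0.49706694 -0.33845448  0.03245436]
[ 379  264   47   65 1071] [401.72082166 295.60971055] [ 0.43005817 -0.23981219  0.02455503] [ 0.36600394 -0.29243993 -0.00482687] [ 0.49520933 -0.19658086  0.03138976]
{'t': 0.1, 'joints': array([ 1.14312953e+00,  2.64705675e-01,  1.60523992e+00, -3.63966526e-05,
        1.27374712e+00, -3.68665546e-02]), 'joint_velocities': array([ 0.00022548, -0.00265417, -0.00263171, -0.00076067,  0.00033752,
       -0.00128428]), 'effort': array([-4.80596500e-04, -5.16708004e+01, -3.68586445e+01, -1.14005636e-04,
        6.30861061e-03,  1.07082232e-05]), 'ee_pos': array([0.25683752, 0.62349438, 0.23006644]), 'tcp_rot': array([ 1.94153705e-01,  9.80970558e-01, -1.02583655e-03, -2.24771109e-04]), 'force': array([-0.14032433,  0.52885993, -1.10471344]), 'torque': array([ 0.05098492, -0.01655392, -0.00650846]), 'gripper_width': 0.9974750535126574}
```

View pics/top0.png

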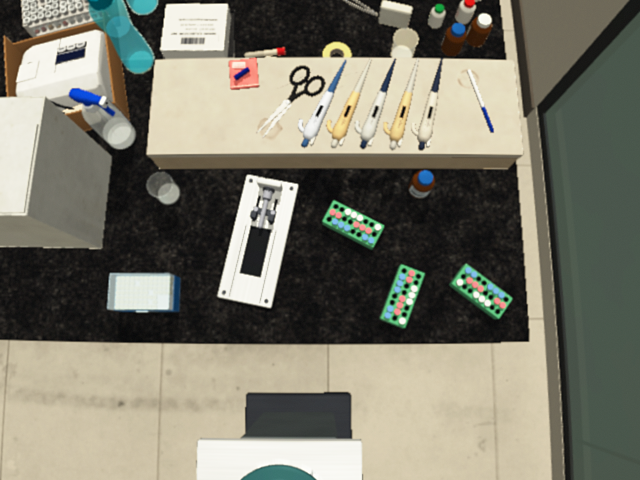

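View pics/side0.png

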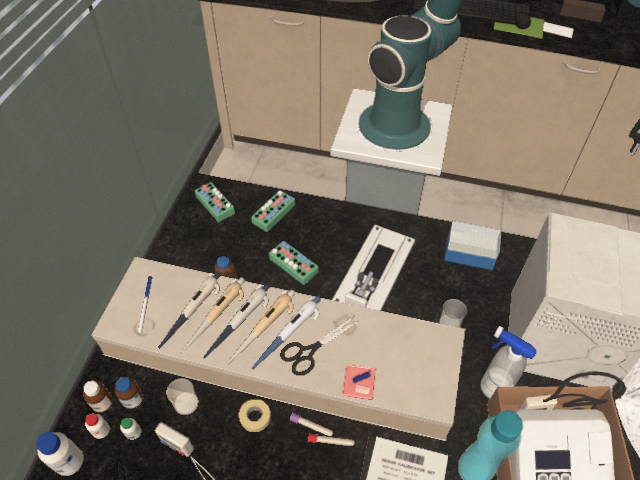

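The top view shows three green blocks: C at px (402,296), A at (352,225) and B at (480,292). C is nearest to the base, 0.49 m against 0.59 m for the other two. The nest is centred at about px (258,240) with its bracket end up (away from the robot), the beaker at (163,188), the bottle at (422,183) and the tip box at (145,293). The side view agrees.

Run:
```python
from h import *
for n in ("top","side"):
    z=np.load(n+"0.npz",allow_pickle=True); im,d,p=z["im"],z["d"],z["p"].item(); P=cloud(p,d)
    X,Y,Z=P[...,0],P[...,1],P[...,2]
    f=(X>.3)&(X<.9)&(abs(Y)<.5)
    b=f&(abs(Z)<.006); print(n,"bench z",np.median(Z[b]))
    m=f&(X<.5)&(Y<-.17)&(Y>-.31)&(Z>.018)&(Z<.04)
    q=P[m]; r=cv2.minAreaRect(q[:,:2].astype(np.float32)); print("C",r,cv2.boxPoints(r).round(4).tolist(),m.sum())
    # outline by ray on z=.026: bright/colour mask
    mn=f&(Y>-.06)&(Y<.16)&(Z>.007)&(Z<.018)&(im.min(2)>120)
    k,l,s,c=cv2.connectedComponentsWithStats(mn.astype(np.uint8)); i=1+s[1:,4].argmax()
    cs,_=cv2.findContours((l==i).astype(np.uint8),0,1); cc=max(cs,key=len)[:,0].astype(float)
    w=plane(p,cc[:,0],cc[:,1],.012); r=cv2.minAreaRect(w[:,:2].astype(np.float32)); print("nest",r,cv2.boxPoints(r).round(4).tolist())
    for nm,lo,hi in (("tip",(.3,.15),(.52,.4)),("beaker",(.55,.2),(.72,.35)),("bot",(.6,-.4),(.75,-.22))):
        mm=(X>lo[0])&(X<hi[0])&(Y>lo[1])&(Y<hi[1])&(Z>.02)&(Z<.1); q=P[mm]
        if len(q): print(nm,q.min(0).round(3),q.max(0).round(3),len(q))
    u0=im[165:315,205:310] if n=="top" else im[215:320,320:425]
    cv2.imwrite(f"pics/nest_{n}.png",cv2.resize(u0,None,fx=4 if n=="side" else 3.8,fy=4 if n=="side" else 3.8,interpolation=cv2.INTER_CUBIC))
```

```text
top bench z -0.00042336395241804325
C ((0.4288291335105896, -0.24096368253231049), (0.05089997127652168, 0.11734839528799057), 68.01594543457031) [[0.36489999294281006, -0.2425999939441681], [0.47369998693466187, -0.2865000069141388], [0.4927999973297119, -0.23929999768733978], [0.383899986743927, -0.19539999961853027]] 1523
nest ((0.5438618659973145, 0.045343875885009766), (0.11031970381736755, 0.25962236523628235), 78.43690490722656) [[0.40560001134872437, 0.01730000041425228], [0.6600000262260437, -0.034699998795986176], [0.6820999979972839, 0.07339999824762344], [0.427700012922287, 0.12540000677108765]]
tip [0.396 0.202 0.02 ] [0.467 0.322 0.079] 2534
beaker [0.617 0.2   0.02 ] [0.72  0.264 0.09 ] 1147
bot [ 0.632 -0.4    0.02 ] [ 0.75 -0.22  0.1 ] 3268
side bench z -0.002807682231788844
C ((0.4316783547401428, -0.23952248692512512), (0.055202875286340714, 0.11796481162309647), 67.04375457763672) [[0.36660000681877136, -0.2418999969959259], [0.47519999742507935, -0.28790000081062317], [0.4968000054359436, -0.2371000051498413], [0.3880999982357025, -0.19110000133514404]] 722
nest ((0.5437968969345093, 0.04816322401165962), (0.10946444422006607, 0.24679721891880035), 78.3995361328125) [[0.41190001368522644, 0.01940000057220459], [0.6536999940872192, -0.030300000682473183], [0.6757000088691711, 0.07699999958276749], [0.43389999866485596, 0.1265999972820282]]
tip [0.399 0.203 0.02 ] [0.472 0.322 0.077] 1779
beaker [0.617 0.2   0.02 ] [0.72  0.262 0.089] 717
bot [ 0.635 -0.4    0.02 ] [ 0.75 -0.22  0.1 ] 1390
```

```bash
cat >> h.py <<'E'
from scipy.spatial.transform import Rotation as R
def goto(x,y,z,yaw_y=None):
    "shift in tool mm, turn deg; yaw_y = wanted world angle of tool y (deg, mod 180)"
    o=env.get_obs(); M=R.from_quat(o["tcp_rot"]).as_matrix()
    s=M.T@(np.array([x,y,z])-o["ee_pos"])*1000
    a=np.degrees(np.arctan2(M[1,1],M[0,1])); t=0 if yaw_y is None else (a-yaw_y+90)%180-90
    return s.round(1),round(t,2),"yaw",a.round(2),"pos",o["ee_pos"].round(4),"F",o["force"].round(1)
E
python3 - <<'E'
from h import *
for p in ((.42,.25,.23),(.43,-.05,.2),(.43,-.24,.15)): print(goto(*p,67.5))
E
```

```text
(array([-293.1, -283.2,    0.6]), np.float64(0.11), 'yaw', np.float64(67.61), 'pos', array([0.2568, 0.6235, 0.2301]), 'F', array([-0.1,  0.5, -1.1]))
(array([-416.7, -556.7,   31.2]), np.float64(0.11), 'yaw', np.float64(67.61), 'pos', array([0.2568, 0.6235, 0.2301]), 'F', array([-0.1,  0.5, -1.1]))
(array([-489. , -732.3,   81.6]), np.float64(0.11), 'yaw', np.float64(67.61), 'pos', array([0.2568, 0.6235, 0.2301]), 'F', array([-0.1,  0.5, -1.1]))
```

View pics/nest_top.png

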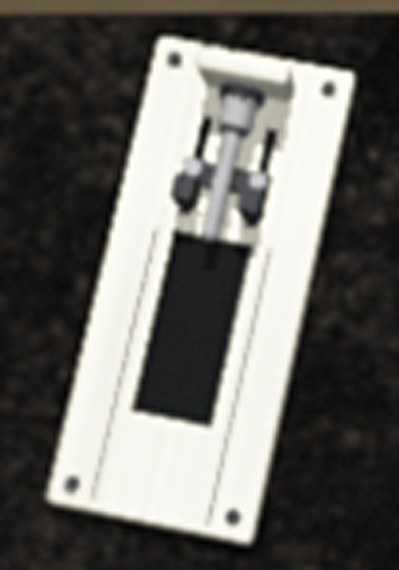

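The crop shows the plunger tip at about (210,240) and the two dark stop posts at about (185,195) and (250,207). The lane lies below them and is clear. Next, move toward the block.

apply_moves(
  moves=[
    [[85,-36,-35,0,0],[85,-72,-70,0,0],[85,-108,-105,0,0],[85,-144,-140,0,0],[85,-180,-175,0,0],[85,-216,-210,0,0],[85,-252,-245,0,0],[85,-290,-283,0,0]],
  ],
  force=60,
)

```text
t: 0.9
ee_pos: [0.4156, 0.2548, 0.231]
tcp_rot: [0.194, 0.981, -0.0, -0.0]
force: [0.4, 0.2, -0.1]
gripper_width: 0.996
```

apply_moves(
  moves=[
    [[85,-18,-46,5,0],[85,-36,-92,10,0],[85,-54,-138,15,0],[85,-72,-184,20,0],[85,-90,-230,25,0],[85,-110,-270,30,0],[85,-125,-305,30,0],[85,-140,-345,35,0]],
  ],
)

```text
t: 1.7
ee_pos: [0.4134, -0.1172, 0.1965]
tcp_rot: [0.194, 0.981, 0.0, 0.001]
force: [0.4, 0.4, 0.6]
gripper_width: 0.994
```

Run:
```python
from h import *
print(goto(.43,-.24,.15,67.5), env.get_obs()["t"])
```

```text
(array([ -62.1, -107.2,   46.5]), np.float64(0.09), 'yaw', np.float64(67.59), 'pos', array([ 0.4134, -0.1172,  0.1965]), 'F', array([0.4, 0.4, 0.6])) 1.7
```

apply_moves(
  moves=[
    [[85,-15,-25,10,0],[85,-30,-50,20,0],[85,-45,-80,30,0],[85,-62,-107,40,0],[85,-62,-107,46,0],[85,-62,-107,46,0],[85,-62,-107,46,0],[85,-62,-107,46,0]],
  ],
)

```text
t: 2.5
ee_pos: [0.4301, -0.2372, 0.1506]
tcp_rot: [0.194, 0.981, 0.0, 0.0]
force: [-0.1, 0.4, 0.4]
gripper_width: 0.994
```

Run:
```python
from h import *
p=env.camera_params("wrist"); im,d=env.grab_frame("wrist"); cv2.imwrite("pics/w1.png",im); P=cloud(p,d)
X,Y,Z=P[...,0],P[...,1],P[...,2]
print("cam",-np.array(p["view"])[:3,:3].T@np.array(p["view"])[:3,3])
m=(d>0)&(X<.52)&(Y<-.15)&(Y>-.32)&(Z>.018)&(Z<.04)
r=cv2.minAreaRect(P[m][:,:2].astype(np.float32)); print(r,cv2.boxPoints(r).round(4).tolist(),m.sum())
hsv=cv2.cvtColor(im,cv2.COLOR_BGR2HSV); g=cv2.inRange(hsv,(40,80,40),(85,255,255))>0
q=P[g&m]; r=cv2.minAreaRect(q[:,:2].astype(np.float32)); print("green",r,np.median(q[:,2]))
print(goto(.43,-.24,.002,67.5))
```

```text
cam [ 0.35359786 -0.20609729  0.29284566]
((0.42671269178390503, -0.2404187023639679), (0.05122290551662445, 0.11562183499336243), 68.02618408203125) [[0.3634999990463257, -0.24250000715255737], [0.4706999957561493, -0.2858000099658966], [0.48989999294281006, -0.23829999566078186], [0.38269999623298645, -0.19499999284744263]] 12424
green ((0.42671269178390503, -0.2404187023639679), (0.05122290551662445, 0.11562183499336243), 68.02618408203125) 0.025538060547527913
(array([ -0.7,  -2.6, 148.8]), np.float64(0.18), 'yaw', np.float64(67.68), 'pos', array([ 0.4303, -0.2373,  0.1508]), 'F', array([-0.3,  0.3,  0.7]))
```

View pics/w1.png

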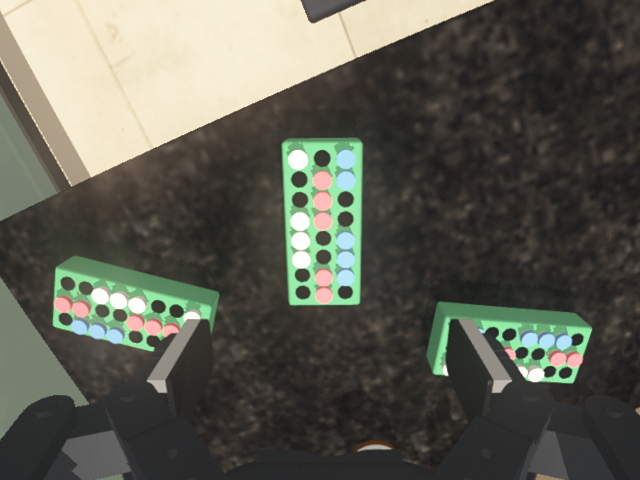

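The wrist view shows block C upright at px (282–363,138–305), between fingers at x≈175 and 480. The other two blocks are clear of the fingers. Measured centre is (0.427,-0.2405), yaw 68.0°, top at 25.5 mm.

apply_moves(
  moves=[
    [[85,1.4,-4,25,-0.3],[85,1.4,-4,50,-0.3],[85,1.4,-4,75,-0.3],[85,1.4,-4,100,-0.3],[85,1.4,-4,120,-0.3],[85,1.4,-4,135,-0.3],[85,1.4,-4,145,-0.3],[85,1.4,-4,148,-0.3]],
  ],
)

```text
t: 3.35
ee_pos: [0.4269, -0.2404, 0.0017]
tcp_rot: [0.191, 0.982, 0.0, -0.001]
force: [0.0, -0.4, 0.5]
gripper_width: 0.999
```

apply_moves(
  moves=[
    [[70,0,0,0,0],[60,0,0,0,0],[45,0,0,0,0],[40,0,0,0,0],[40,0,0,0,0],[40,0,0,0,0],[40,0,0,0,0],[40,0,0,0,0]],
  ],
  force=60,
)

```text
t: 4.15
ee_pos: [0.4284, -0.242, 0.0036]
tcp_rot: [0.192, 0.981, -0.0, 0.001]
force: [-0.4, -0.3, 6.0]
gripper_width: 0.59
```

Run:
```python
from h import *
# nest frame
c=np.array([.5438,.046]); a=np.radians(-11.57); ex=np.array([np.cos(a),np.sin(a)])
for x in (-.055,-.038): print(c+ex*x, goto(*(c+ex*x),.10,78.43))
o=env.get_obs(); print(o["t"],o["gripper_width"]*85.4,o["force"])
```

```text
[0.48991758 0.05703107] (array([ 55.3, 300.1, -96.6]), np.float64(-10.53), 'yaw', np.float64(67.9), 'pos', array([ 0.4284, -0.242 ,  0.0036]), 'F', array([-0.4, -0.3,  6. ]))
[0.50657214 0.05362147] (array([ 38.5, 303.3, -96.6]), np.float64(-10.53), 'yaw', np.float64(67.9), 'pos', array([ 0.4284, -0.242 ,  0.0036]), 'F', array([-0.4, -0.3,  6. ]))
4.15 50.41906718290592 [-0.36327337 -0.28417695  5.99041812]
```

apply_moves(
  moves=[
    [[40,0,0,-12,0],[40,0,0,-30,0],[40,0,0,-60,0],[40,0,0,-90,0],[40,5,30,-97,-1],[40,12,70,-97,-3],[40,20,110,-97,-5],[40,27,150,-97,-7]],
  ],
)

```text
t: 4.95
ee_pos: [0.4584, -0.0908, 0.1]
tcp_rot: [0.131, 0.991, -0.0, 0.0]
force: [0.9, -0.5, -0.2]
gripper_width: 0.595
```

apply_moves(
  moves=[
    [[40,5,35,0,-1],[40,11,70,0,-2],[40,16,100,0,-3],[40,21,125,0,-3.5],[40,25,145,0,-3.5],[40,25,145,0,-3.5],[40,25,145,0,-3.5],[40,25,145,0,-3.5]],
  ],
)

```text
t: 5.75
ee_pos: [0.472, 0.0537, 0.0993]
tcp_rot: [0.101, 0.995, -0.0, -0.0]
force: [-0.0, -0.3, -1.4]
gripper_width: 0.591
```

```bash
cat > look.py <<'E'
from h import *
import sys
tag=sys.argv[1]
c=np.array([.5438,.046]); a=np.radians(-11.57); ex=np.array([np.cos(a),np.sin(a)]); ey=np.array([-ex[1],ex[0]])
o=env.get_obs()
for n in ("top","wrist"):
    p=env.camera_params(n); im,d=env.grab_frame(n); cv2.imwrite(f"pics/{n}_{tag}.png",im); P=cloud(p,d)
    g=cv2.inRange(cv2.cvtColor(im,cv2.COLOR_BGR2HSV),(40,80,40),(85,255,255)).astype(bool)&(d>0)
    D=P[...,:2]-c; q=np.dstack([D@ex,D@ey,P[...,2]])
    g&=(abs(q[...,1])<.06)&(abs(q[...,0])<.16)
    k,l,s,_=cv2.connectedComponentsWithStats(g.astype(np.uint8))
    print(n,g.sum())
    if g.sum()<50: continue
    w=q[g]; zt=np.percentile(w[:,2],90); w=w[(w[:,2]>zt-.012)]
    r=cv2.minAreaRect(w[:,:2].astype(np.float32)); print(" block in nest frame c,size,ang",np.round(r[0],4),np.round(r[1],4),round(r[2],2),"ztop",zt.round(4),"xmin/max",w.min(0).round(4),w.max(0).round(4))
t=o["ee_pos"][:2]-c; print("tcp nest",(t@ex).round(4),(t@ey).round(4),o["ee_pos"][2].round(4),"F nest",(o["force"][:2]@ex).round(2),(o["force"][:2]@ey).round(2),o["force"][2].round(2),"t",o["t"],"w",o["gripper_width"]*85.4)
print(goto(*(c+ex*-.052),.03,78.43))
E
python3 look.py a
```

```text
top 363
 block in nest frame c,size,ang [-0.0893 -0.0122] [0.1174 0.1126] 14.58 ztop 0.2267 xmin/max [-0.156  -0.0594  0.2155] [-0.0194  0.0495  0.5046]
wrist 16420
 block in nest frame c,size,ang [-0.0804 -0.0186] [0.1026 0.0739] 0.09 ztop 0.122 xmin/max [-0.1317 -0.0556  0.11  ] [-0.0291  0.0184  0.1742]
tcp nest -0.0719 -0.0069 0.0993 F nest 0.05 -0.27 -1.36 t 5.75 w 50.4460373429178
(array([-19.8,   7.1,  69.3]), np.float64(-0.09), 'yaw', np.float64(78.34), 'pos', array([0.4721, 0.0535, 0.0993]), 'F', array([ 1.2, -0.3, -0.5]))
```

View pics/wrist_a.png

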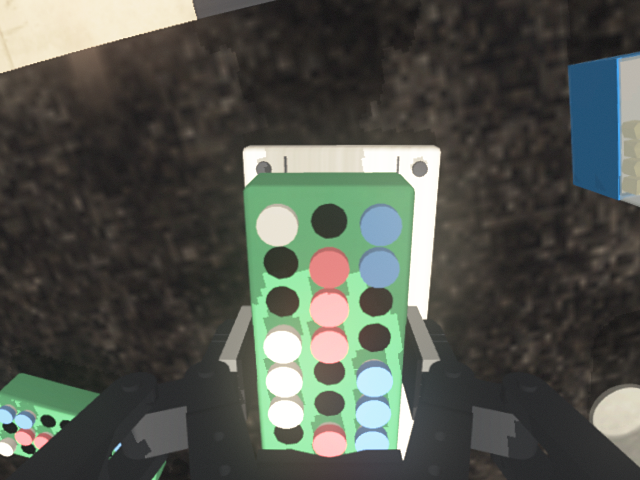

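apply_moves(
  moves=[
    [[40,-6,4,10,-0.1],[40,-12,7,25,-0.1],[40,-12,7,40,-0.1],[40,-12,7,52,-0.1],[40,-12,7,62,-0.1],[40,-12,7,67,-0.1],[40,-12,7,69,-0.1],[40,-12,7,69,-0.1]],
  ],
)

```text
t: 6.65
ee_pos: [0.4854, 0.0588, 0.0302]
tcp_rot: [0.1, 0.995, -0.0, -0.0]
force: [0.3, 0.3, -0.6]
gripper_width: 0.595
```

```bash
sed -i 's/g&=(abs(q\[...,1\])<.06)/g\&=(q[...,2]<.066)\&(q[...,2]>o["ee_pos"][2]+.012)\&(abs(q[...,1])<.06)/' look.py; python3 look.py b
python3 - <<'E'
from h import *
# lane check in wrist view: white plate edges at block rear, at z=.012
c=np.array([.5438,.046]); a=np.radians(-11.57); ex=np.array([np.cos(a),np.sin(a)]); ey=np.array([-ex[1],ex[0]])
p=env.camera_params("wrist"); im,d=env.grab_frame("wrist"); P=cloud(p,d); D=P[...,:2]-c
m=(im.min(2)>140)&(abs(P[...,2]-.012)<.006)&(abs(D@ex)<.15)&(abs(D@ey)<.08)
x=(D@ex)[m];y=(D@ey)[m]
for lo in (-.12,-.115,-.11,-.105): 
    s=(x>lo)&(x<lo+.005); print(lo,y[s].min().round(4) if s.any() else None,y[s].max().round(4) if s.any() else None)
print("rear edge",np.percentile(x,1).round(4),np.median(P[...,2][m]))
E
```

```text
top 209
 block in nest frame c,size,ang [-0.0585 -0.0218] [0.0559 0.103 ] 63.91 ztop 0.0539 xmin/max [-0.1163 -0.0266  0.0422] [-0.001   0.0248  0.0598]
wrist 18379
 block in nest frame c,size,ang [-0.0681  0.0008] [0.1025 0.0511] 0.2 ztop 0.0533 xmin/max [-0.1193 -0.0248  0.0423] [-0.0169  0.0265  0.0599]
tcp nest -0.0597 0.0009 0.0302 F nest 0.2 0.37 -0.62 t 6.65 w 50.771953263136844
(array([-7.2, -1. ,  0.8]), np.float64(0.08), 'yaw', np.float64(78.51), 'pos', array([0.486 , 0.0589, 0.0308]), 'F', array([ 0.1, -0. , -0.9]))
-0.12 -0.0546 0.0547
-0.115 -0.0545 0.0547
-0.11 -0.0544 0.0544
-0.105 -0.0547 0.0544
rear edge -0.1312 0.01163934207932052
```

View pics/wrist_b.png

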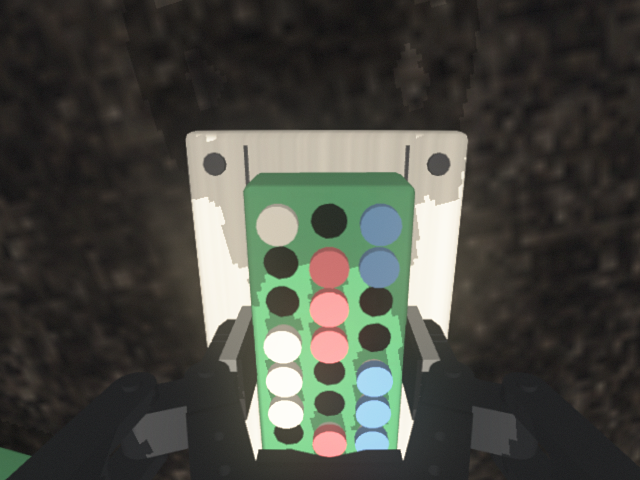

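The wrist view shows the block (px 246–413) between the lane lines (246 and 407 at the plate's rear edge), centred and parallel. The numbers give y +0.8 mm and 0.2°. Next, lower it towards the plate, with a 1 mm correction to the side.

apply_moves(
  moves=[
    [[40,0,-0.9,4,0.1],[40,0,-0.9,8,0.1],[40,0,-0.9,11,0.1],[40,0,-0.9,12.5,0.1],[40,0,-0.9,13.5,0.1],[40,0,-0.9,13.5,0.1],[40,0,-0.9,13.5,0.1],[40,0,-0.9,13.5,0.1]],
  ],
)

```text
t: 7.6
ee_pos: [0.4854, 0.058, 0.0169]
tcp_rot: [0.101, 0.995, 0.0, 0.0]
force: [0.6, 0.3, -1.3]
gripper_width: 0.59
```

apply_moves(
  moves=[
    [[40,0,0,0.3,0],[40,0,0,0.5,0],[40,0,0,0.7,0],[40,0,0,0.9,0],[40,0,0,1,0],[40,0,0,1,0],[40,0,0,1,0],[40,0,0,1,0]],
  ],
)

```text
t: 8.4
ee_pos: [0.4852, 0.0579, 0.0158]
tcp_rot: [0.101, 0.995, -0.0, -0.0]
force: [0.1, 0.5, -1.1]
gripper_width: 0.595
```

apply_moves(
  moves=[
    [[40,0,0,0.3,0],[40,0,0,0.6,0],[40,0,0,0.9,0],[40,0,0,1.1,0],[40,0,0,1.2,0],[40,0,0,1.2,0],[40,0,0,1.2,0],[40,0,0,1.2,0]],
  ],
)

```text
t: 9.2
ee_pos: [0.4852, 0.058, 0.0156]
tcp_rot: [0.101, 0.995, -0.0, -0.0]
force: [-4.5, -0.3, 10.1]
gripper_width: 0.596
```

```bash
python3 look.py c
```

```text
top 175
 block in nest frame c,size,ang [-0.0595 -0.001 ] [0.1144 0.0507] 0.05 ztop 0.0393 xmin/max [-0.1167 -0.0264  0.028 ] [-0.0022  0.0243  0.042 ]
wrist 15782
 block in nest frame c,size,ang [-0.0687  0.0001] [0.0513 0.1019] 89.99 ztop 0.0383 xmin/max [-0.1196 -0.0255  0.0277] [-0.0177  0.0258  0.0443]
tcp nest -0.0598 -0.0 0.0156 F nest -4.35 -1.2 10.1 t 9.2 w 50.88267983659726
(array([ -7.7,   0. , -14.3]), np.float64(-0.02), 'yaw', np.float64(78.41), 'pos', array([0.4853, 0.058 , 0.0157]), 'F', array([-4.6,  0.1,  9.8]))
```

The block touches the plate at TCP z ≈ 15.7 mm (10 N), at y 0.1 mm and square within about 0.1°. Lift about 1.3 mm to take off the drag, then slide.

apply_moves(
  moves=[
    [[40,0,0,-0.7,0],[40,0,0,-1.3,0],[40,-3,0,-1.3,0],[40,-6,0,-1.3,0],[40,-9,0,-1.3,0],[40,-12,0,-1.3,0],[40,-15,0,-1.3,0],[40,-17,0,-1.3,0]],
  ],
)

```text
t: 10.1
ee_pos: [0.5023, 0.0544, 0.0158]
tcp_rot: [0.101, 0.995, -0.0, 0.0]
force: [-0.3, -0.5, -1.7]
gripper_width: 0.595
```

apply_moves(
  moves=[
    [[40,-2,0,0,0],[40,-4,0,0,0],[40,-6,0,0,0],[40,-8,0,0,0],[40,-10,0,0,0],[40,-12,0,0,0],[40,-13,0,0,0],[40,-13,0,0,0]],
  ],
)

```text
t: 10.9
ee_pos: [0.5117, 0.0524, 0.0157]
tcp_rot: [0.101, 0.995, -0.0, -0.003]
force: [-8.9, 2.8, 8.3]
gripper_width: 0.595
```

```bash
python3 look.py d
```

```text
top 170
 block in nest frame c,size,ang [-0.0321 -0.0224] [0.1135 0.0106] 1.47 ztop 0.0396 xmin/max [-0.0889 -0.0267  0.0284] [ 0.0246 -0.016   0.0427]
wrist 19396
 block in nest frame c,size,ang [-0.0415 -0.0001] [0.0514 0.1024] 89.91 ztop 0.0383 xmin/max [-0.0927 -0.0257  0.0277] [0.0097 0.0257 0.0443]
tcp nest -0.0328 -0.0001 0.0157 F nest -9.26 1.0 8.31 t 10.9 w 50.78059506690211
(array([ 19.3,   0.1, -14.2]), np.float64(-0.02), 'yaw', np.float64(78.41), 'pos', array([0.5116, 0.0524, 0.0157]), 'F', array([-8.5,  1.9,  7.2]))
```

Not at the stop yet: the front end is at about 23.5 mm, and Fz 8 N shows it dragging on the plate. Lift a little more and go on.

apply_moves(
  moves=[
    [[40,0,0,-1,0],[40,0,0,-1.8,0],[40,-1,0,-1.8,0],[40,-2,0,-1.8,0],[40,-3,0,-1.8,0],[40,-4,0,-1.8,0],[40,-4,0,-1.8,0],[40,-4,0,-1.8,0]],
  ],
)

```text
t: 11.8
ee_pos: [0.5168, 0.0512, 0.0166]
tcp_rot: [0.101, 0.995, -0.0, -0.002]
force: [-4.6, 2.7, -3.7]
gripper_width: 0.595
```

```bash
python3 look.py e
```

```text
top 169
 block in nest frame c,size,ang [-0.027  -0.0222] [0.1154 0.0098] 0.79 ztop 0.0407 xmin/max [-0.0847 -0.0272  0.0288] [ 0.0307 -0.0167  0.0443]
wrist 19515
 block in nest frame c,size,ang [-0.0359 -0.0001] [0.1028 0.0514] 0.06 ztop 0.0395 xmin/max [-0.0873 -0.0259  0.0287] [0.0155 0.0255 0.0457]
tcp nest -0.0275 -0.0003 0.0166 F nest -5.05 1.7 -3.66 t 11.8 w 50.79743897429568
(array([ 24.6,   0.3, -13.3]), np.float64(-0.03), 'yaw', np.float64(78.4), 'pos', array([0.5168, 0.0512, 0.0166]), 'F', array([-4.4,  2.3, -3.5]))
```

Force now matches the spring (5.05 N against 5.2 N expected at 8.7 mm travel), so the drag is gone. Continue to the stop.

apply_moves(
  moves=[
    [[40,-1,0,0,0],[40,-2,0,0,0],[40,-3,0,0,0],[40,-4,0,0,0],[40,-5,0,0,0],[40,-5,0,0,0],[40,-5,0,0,0],[40,-5,0,0,0]],
  ],
)

```text
t: 12.7
ee_pos: [0.5213, 0.0503, 0.0166]
tcp_rot: [0.101, 0.995, -0.0, -0.002]
force: [-6.3, 3.4, -2.7]
gripper_width: 0.594
```

```bash
python3 look.py f
```

```text
top 170
 block in nest frame c,size,ang [-0.0202 -0.0215] [0.0108 0.1172] 89.97 ztop 0.0406 xmin/max [-0.0788 -0.0269  0.029 ] [ 0.0384 -0.0161  0.0417]
wrist 19485
 block in nest frame c,size,ang [-0.0316 -0.0002] [0.1024 0.0511] 0.02 ztop 0.0394 xmin/max [-0.0828 -0.0258  0.0286] [0.0197 0.0254 0.0459]
tcp nest -0.0229 -0.0003 0.0166 F nest -6.86 2.09 -2.72 t 12.7 w 50.706741536532704
(array([ 29.1,   0.3, -13.3]), np.float64(-0.03), 'yaw', np.float64(78.4), 'pos', array([0.5213, 0.0503, 0.0165]), 'F', array([-5.8,  2.1, -3. ]))
```

apply_moves(
  moves=[
    [[40,-0.5,0,0,0],[40,-1,0,0,0],[40,-1.5,0,0,0],[40,-2,0,0,0],[40,-2.5,0,0,0],[40,-3,0,0,0],[40,-3,0,0,0],[40,-3,0,0,0]],
  ],
)

```text
t: 13.6
ee_pos: [0.5233, 0.0499, 0.0164]
tcp_rot: [0.101, 0.995, -0.0, -0.003]
force: [-7.9, 3.2, -0.9]
gripper_width: 0.592
```

apply_moves(
  moves=[
    [[40,-0.5,0,0,0],[40,-1,0,0,0],[40,-1.5,0,0,0],[40,-2,0,0,0],[40,-2.5,0,0,0],[40,-3,0,0,0],[40,-3,0,0,0],[40,-3,0,0,0]],
  ],
)

```text
t: 14.4
ee_pos: [0.5233, 0.0499, 0.0161]
tcp_rot: [0.101, 0.995, -0.0, -0.006]
force: [-15.9, 6.6, 6.2]
gripper_width: 0.592
```

```bash
python3 look.py g
```

```text
top 166
 block in nest frame c,size,ang [-0.0188 -0.0221] [0.1157 0.0097] 0.56 ztop 0.0396 xmin/max [-0.0766 -0.0269  0.0281] [ 0.039  -0.0168  0.0505]
wrist 19560
 block in nest frame c,size,ang [-0.0297 -0.0002] [0.1017 0.0513] 0.01 ztop 0.0388 xmin/max [-0.0805 -0.0258  0.0281] [0.0212 0.0255 0.0452]
tcp nest -0.0208 -0.0003 0.0161 F nest -16.87 3.31 6.16 t 14.4 w 50.589844039269366
(array([ 31.3,   0.3, -13.5]), np.float64(-0.05), 'yaw', np.float64(78.38), 'pos', array([0.5233, 0.0499, 0.0161]), 'F', array([-16.2,   6. ,   6.2]))
```

It stopped moving: the last 3 mm of command gave 0 mm and +8 N. Two checks: the post faces measured in the first images, and a slight lift to rule out plate drag.

apply_moves(
  moves=[
    [[40,0,0,-0.3,0],[40,0,0,-0.6,0],[40,0,0,-0.8,0],[40,0,0,-0.8,0],[40,0,0,-0.8,0],[40,0,0,-0.8,0],[40,0,0,-0.8,0],[40,0,0,-0.8,0]],
  ],
)

```text
t: 15.3
ee_pos: [0.5233, 0.0499, 0.0164]
tcp_rot: [0.101, 0.995, -0.0, -0.006]
force: [-14.9, 5.7, 2.5]
gripper_width: 0.594
```

```bash
python3 look.py h
python3 - <<'E'
from h import *
c=np.array([.5438,.046]); a=np.radians(-11.57); ex=np.array([np.cos(a),np.sin(a)]); ey=np.array([-ex[1],ex[0]])
for n in ("top","side"):
    z=np.load(n+"0.npz",allow_pickle=True); im,d,p=z["im"],z["d"],z["p"].item(); P=cloud(p,d); D=P[...,:2]-c; x,y,h=D@ex,D@ey,P[...,2]
    for s in (1,-1):
        m=(abs(s*y-.019)<.007)&(x>.015)&(x<.075)&(h>.026)&(h<.042); print(n,s,m.sum(),"post x",np.sort(x[m]).round(4)[:5],"z",h[m].round(3)[:5])
im=cv2.imread("pics/top_h.png"); s=im[165:315,205:310]; t=cv2.resize(s,None,fx=3.8,fy=3.8,interpolation=cv2.INTER_CUBIC)
w=cv2.imread("pics/side0.png")
sd,_=env.grab_frame("side"); sd=cv2.resize(sd[200:330,310:430],None,fx=3.3,fy=4.38,interpolation=cv2.INTER_CUBIC)
cv2.imwrite("pics/chk.png",np.hstack([t,cv2.resize(sd,(396,t.shape[0]))]))
E
```

```text
top 174
 block in nest frame c,size,ang [-0.019  -0.0223] [0.1155 0.0104] 0.6 ztop 0.0403 xmin/max [-0.0767 -0.0276  0.0291] [ 0.0387 -0.0166  0.0498]
wrist 19530
 block in nest frame c,size,ang [-0.0293 -0.0001] [0.1026 0.0514] 0.06 ztop 0.0393 xmin/max [-0.0806 -0.0259  0.0284] [0.022  0.0255 0.0454]
tcp nest -0.0209 -0.0003 0.0164 F nest -15.71 2.57 2.54 t 15.3 w 50.77012557964119
(array([ 31.3,   0.3, -13.2]), np.float64(-0.04), 'yaw', np.float64(78.39), 'pos', array([0.5233, 0.0499, 0.0164]), 'F', array([-14.3,   6.1,   2. ]))
top 1 45 post x [0.0375 0.0378 0.0381 0.0381 0.0382] z [0.036 0.034 0.035 0.035 0.034]
top -1 51 post x [0.0376 0.0377 0.0377 0.0378 0.0382] z [0.037 0.036 0.037 0.038 0.034]
side 1 34 post x [0.0372 0.0382 0.0393 0.0401 0.0402] z [0.032 0.03  0.031 0.03  0.032]
side -1 29 post x [0.0372 0.0407 0.041  0.0412 0.0416] z [0.032 0.033 0.033 0.03  0.031]
```

View pics/chk.png

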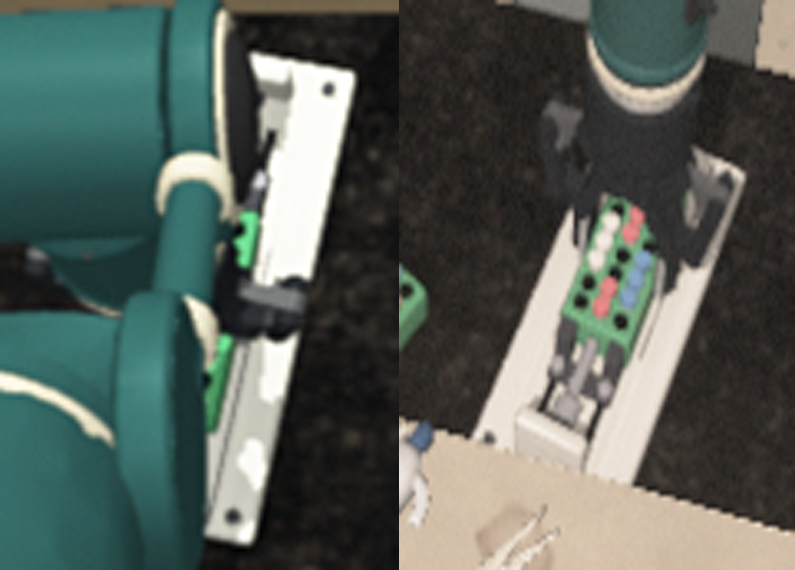

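The side half of the picture shows the block's front face (px ~565–640, y≈345) against both posts, with the plunger between them. The posts measured 37.5 mm earlier, and the front end now measures 35.4 to 38.7 mm depending on the view. The push stays at 15.7 N with almost no plate load, so this is the real stop. One check of pitch and steadiness before handing in.

Run:
```python
from h import *
c=np.array([.5438,.046]); a=np.radians(-11.57); ex=np.array([np.cos(a),np.sin(a)]); ey=np.array([-ex[1],ex[0]])
p=env.camera_params("wrist"); im,d=env.grab_frame("wrist"); P=cloud(p,d); D=P[...,:2]-c
g=cv2.inRange(cv2.cvtColor(im,cv2.COLOR_BGR2HSV),(40,80,40),(85,255,255))>0
g&=(P[...,2]>.033)&(P[...,2]<.046)&(abs(D@ey)<.024)&(abs(D@ex)<.078)
x,y,z=(D@ex)[g],(D@ey)[g],P[...,2][g]
k=np.linalg.lstsq(np.c_[x,y,np.ones_like(x)],z,rcond=None)[0]; print("slope deg along x,y",np.degrees(k[:2]).round(2),"z at -.02",(k[2]-.02*k[0]).round(4))
o=env.get_obs(); print(R.from_quat(o["tcp_rot"]).as_matrix().round(4)[:,2],o["force"],o["t"])
```

```text
slope deg along x,y [-0.46  0.02] z at -.02 0.0384
[-0.0122  0.0012 -0.9999] [-13.57369104   5.84800823   3.01391576] 15.5
```

```bash
python3 -c "
from station import env
print(env.finish_job())"
```

```text
the job is handed in; nothing more can be done
None
```

The green block is in the nest lane, pressed against both stop posts with the plunger compressed, and the gripper still holds it there. I handed the job in at about 15.5 s; it reports no verdict.

**What I did:** I took the nearest of the three green blocks, gripped it across its width and set it in the lane until it touched the plate. I then lifted it slightly to cut the drag and slid it along +x onto the posts. I never moved the arm near the tip box, beaker or bottle, but I did not measure them again at the end.

**Last checks:**
- **Stop reached:** the last 3 mm of commanded push moved the block 0 mm and added about 8 N. It held with the plate load down to 2–3 N, so this is not plate drag.
- **Push force:** about 15 N, against roughly 7 N from the spring at this travel, so about 8 N bears on the posts.
- **Alignment:** the block is square to the nest within about 0.1° and about 0.1 mm off the lane's centre line.
- **Pitch:** the front end is tipped down about 0.5°, because the arm flexes under the push.
- **Where the views disagreed:** the front end measured 35.4 mm past the nest's origin from the wrist camera and 38.7 mm from the top camera. I had measured the post faces at about 37.5 mm in the first images. The last side picture shows the face against both posts.

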